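Roll the milling jar up into its seat and start the mill

ROBOT

A 6-joint arm with a two-finger parallel gripper is mounted at the origin on a cart in front of the work surface, level with it; the furniture and walls round the work are solid. World frame = base frame: x ahead of the robot, y to its left, z up, the work surface at z = 0. Lengths are in m, angles in rad, forces in N, time in s.
With the tool pointing down it reaches from about 0.35 to 0.775 m from the base axis. Payload 5.5 kg.
Tool frame: the origin (TCP) lies on the centre line of the jaws, within the pads' length; the fingertips stand 11 mm ahead of it and the grasp point (between the pads) lies 8 mm behind it (env.tip_extent is the distance from the TCP to the fingertips, in m); z points along the fingers, y is the line along which they close (so a half turn about z gives the same grasp; the last joint's range is limited). The gripper opens to 85 mm and grips with 20 to 120 N. Pads are 22 mm wide; open, the fingers measure 114 mm over their backs; the gripper's body (76 mm by 85 mm) begins 54 mm behind the grasp point. The pads swing forward as they close: fully open they stand 13 mm farther back than shut.
Start: joints at [-1.324, 0.313, 0.046, 1.304, 0, 1.431], TCP at [0.217, -0.533, 0.242] pointing down, gripper open.
Joint ranges: [-2.76, 2.76], [-0.86, 1.69], [-1.03, 1.26], [-2.2, 2.34], [-1.47, 1.5], [-3.14, 3.14]. Speed limits (rad/s): [2.57, 2.57, 3.14, 3.14, 3.14, 3.14].

INTERFACE

Orientations are given as a unit quaternion [w, x, y, z].
In Python, from workcell import env gives the robot as it stands.
- The arm moves only by the shell command python3 -m jog 'ROWS' [FORCE]. ROWS is JSON, a list of rows, each a list of 5 numbers: the gripper's target within -1 to 1 (shut at 1, half-way at 0, fully open at -1), then the shift along the tool's x, y, z in m, then the turn about the tool's z in degrees. In form: [[fingers, tx, ty, tz, turn], ...]. A call has 1 to 5 rows; each row shifts and turns the commanded pose from where the row before left it, along the tool's axes as they then stand; what a row does not reach is not made up. A row lasts 1/12 s, in which the tool goes at most 41.7 mm and 7.16 degrees, less where a joint would pass 70% of its speed; a pose out of reach is approached as far as the arm can. A call is refused whole if a number of a shift passes 0.0417 or a number of a turn 7.16, either way. A call with a gripper value outside its range is refused whole. The fingers move at their own pace and stop on an object; FORCE is the grip in N (left out, the last holds). Time passes only in rows, so rows that do not move let the fingers close. It gives the time, the measured TCP pose, the force, the opening and the grip force at its end, in the units of the state.
- env.get_state(): the state, without advancing time (a new reading comes with each control period).
- env.read_camera(name): name is "scene" or "top"; returns a dict with "img" (420x560x3 uint8, red, green, blue), "fov_y" (degrees; the focal length in pixels is half the picture's height over the tangent of half this angle, whatever the lens; pixels are square), "cx", "cy" (the principal point, pixels), "T" (4x4, takes a point from camera to world coordinates). Camera axes: x right, y up, looking along -z (the intrinsics and any distortion apply to the point x, -y, -z); pixel columns grow to the right and rows downward; lengths in m; the calibration is good to about 2 mm. A picture is of the moment at which its call begins. There is no depth.
- env.hand_in(): hands the job in; it is judged then, once.
The state is a dict: "clock": time; "joint_pos": joint angles; "qvel": joint speeds; "tau": joint torques, N m; "tcp_pos": TCP position; "orientation": TCP orientation; "wrist_force": force on the tool from outside, world axes, zero at the start; "ft_torque": the same for the moment, N m; "finger_gap": finger opening in m; "grip_force": force on a finger pad.
Only numpy, scipy, OpenCV 4.12 (cv2) and the standard library are available. Lean on these libraries where they do the work, as an engineer would, in place of code of your own. Each camera call takes 0.05 s, during which the arm holds its last target. There are 200 camera calls.

TASK

Push the steel milling jar slowly up its loading ramp with the fingertips, keeping behind it so that it never runs back down, until it drops into the seat against the blue end stop at the top; do not grip it or lift it. Then press the green start button and let go of everything. Leave the cups, the bottles and the dish standing where they are.

Things in the scene. Friction and masses are not known exactly. Their poses are not given: they have to be found in the camera images.
- ramp: Loading ramp fixed to the worktop, 264x126 mm: aluminium floor between blue rails (channel 102 mm wide). Origin on the worktop under the middle of the level landing; x points up the ramp, z up. Along x: front lip -48 to -40 mm (top z 14), landing to 40 mm (floor z 6, rails to z 20), 10-degree slope to 150 mm, dark seat to 202 mm, blue end stop to 216 mm (top z 56).
- slope (a point): Point on the floor at the foot of the slope, on the ramp's centre line (ramp x 40 mm, z 6 mm); its x axis runs up the slope, its z axis stands square to it. The slope rises to z 25.4 mm at ramp x 150 mm, with rails 14 mm above it, then steps 6 mm down into the seat.
- seat (a point): Where the jar's centre lies when it is in the seat against the end stop (ramp x 172, y 0, z 48 mm). The seat's floor falls slightly towards the stop; the rails beside it reach z 39 mm.
- jar: Milling jar: smooth steel cylinder with an orange lid at one end, 60 mm in diameter, 90 mm long, 0.35 to 0.7 kg, lying across the ramp. Origin at its centre; y along its axis to the lid; x and z turn as it rolls. It rests on the landing; on the slope it rolls back unless held from behind. Once its centre is past the slope's top it drops forward into the seat and stays.
- start_top (a point): Centre of the top face of the green start button, 36 mm across, 22 mm above the worktop when it is up, in a round grey housing fixed to the worktop beside the ramp (left or right).
- start (a joint): Travel of the start button, in m: 0 when up, 0.006 fully down; it springs back. Fully down takes about 5 N, pressed straight down; from 0.004 m it counts as pressed.
- red_cup: Bystander: red-lidded white sample cup, 62 mm across, 66 mm tall, standing on the worktop. Origin at the centre of its underside.
- white_cup: Bystander: white-lidded sample cup, 62 mm across, 66 mm tall, standing on the worktop. Origin at the centre of its underside.
- dropper: Bystander: small white dropper bottle with a black cap, 32 mm across, 76 mm tall, standing on the worktop. Origin at the centre of its underside.
- blue_cap_bottle: Bystander: white bottle with a blue cap, 46 mm across, 96 mm tall, standing on the worktop. Origin at the centre of its underside.
- dish: Bystander: petri dish with pink filling, 91 mm across, 15 mm tall, standing on the worktop. Origin at the centre of its underside.
There are look-alikes about, which are no part of the job. Of the things that look like the part that bears start_top, take the one that is farthest to the robot's left at the start. What is shaped like the jar but purple is not meant.

How it is judged:
On the way, in this order (a step that is already met when the one before it is completed fails the run):
1. the jar is past the middle of the slope (x of jar in the frame of ramp between 0.095 and 0.16 m).
2. the jar lies in the seat against the end stop (x of jar in the frame of ramp between 0.165 and 0.179 m and z of jar in the frame of ramp between 0.044 and 0.052 m and y of jar in the frame of ramp between -0.012 and 0.012 m), for 0.3 s.
3. the start button is pressed (value of joint start above 0.004 m), for 0.05 s.
At the end, for the whole second after the job is handed in: The jar lies at rest (under 0.02 m/s) in the seat: its centre within 7 mm along the ramp, 12 mm across it and 4 mm in height of the seat point, its axis within 0.1 rad of square to the ramp; the start button is up again (under 0.002 m) (all of step 2 and angle between the y axis of jar and the y axis of ramp, either way round below 0.1 rad and linear speed of jar below 0.02 m/s and value of joint start below 0.002 m); the robot touches nothing.
It fails at once if the jar is lifted more than 7 mm off the ramp (z of jar in the frame of slope above 0.037 m and z of jar in the frame of ramp above 0.043 m).
It fails at once if the jar is gripped or squeezed on the slope (over 20 N from the fingers) (x of jar in the frame of ramp between 0.05 and 0.14 m and contact force between the fingers and jar above 20 N).
It fails at once if the jar runs free on the slope, forward or back (faster than 0.25 m/s) (x of jar in the frame of ramp between 0.02 and 0.145 m and linear speed of jar above 0.25 m/s).
It fails at once if the start button is pressed before the jar is in its seat (value of joint start above 0.003 m and x of jar in the frame of ramp below 0.16 m).
It fails at once if a cup, bottle or dish is moved by more than 20 mm or tipped over (distance of any of red_cup, white_cup, dropper, blue_cap_bottle, dish from where it was at the start of the episode above 0.02 m or angle between any of red_cup, white_cup, dropper, blue_cap_bottle, dish's own z axis and vertical above 0.4 rad).
It also fails if it takes over 51 s, if anything falls off the work surface, if the arm or the gripper's body presses on something with over 40 N, if the wrist force passes 120 N, or if a joint passes its speed limit or range.

## Working session

There is one attempt and no reset: what is moved stays moved. The work goes in short steps, Python scripts to look and compute and a shell command to move; the robot and the scene stay as the last step left them, time stands still between calls to the robot, and variables do not carry over. Pictures are saved under pics/ and viewed, at most 10 in all, crops included, and the job is handed in when it is done.

```bash
mkdir -p pics
cat > h.py <<'E'
import numpy as np, cv2
from workcell import env
def cam(n):
    c=env.read_camera(n); c['f']=c['img'].shape[0]/2/np.tan(np.radians(c['fov_y'])/2); return c
def ray(c,u,v):
    d=np.array([(u-c['cx'])/c['f'],-(v-c['cy'])/c['f'],-1.]); T=np.array(c['T']); return T[:3,3],T[:3,:3]@d
def onz(c,u,v,z):
    o,d=ray(c,u,v); return o+d*(z-o[2])/d[2]
def proj(c,p):
    T=np.array(c['T']); q=T[:3,:3].T@(np.array(p)-T[:3,3]); return c['cx']+c['f']*q[0]/-q[2], c['cy']-c['f']*q[1]/-q[2]
E
python3 - <<'E'
from h import *
for n in('scene','top'):
    c=cam(n); print(n,{k:v for k,v in c.items() if k!='img'}); cv2.imwrite(f'pics/{n}0.png',cv2.resize(c['img'][:,:,::-1],(784,588)))
print(env.get_state())
E
```

```text
scene {'fov_y': 51.28108679985225, 'cx': 279.4998491138961, 'cy': 211.9553691779996, 'T': array([[-0.80779866,  0.27045045, -0.52375364, -0.16241235],
       [-0.58939017, -0.38411324,  0.71068716,  0.9865982 ],
       [-0.00897505,  0.88278739,  0.469687  ,  0.72586609],
       [ 0.        ,  0.        ,  0.        ,  1.        ]]), 'f': np.float64(437.50905124946013)}
top {'fov_y': 52.243429846913486, 'cx': 275.21294477145574, 'cy': 207.5569842967584, 'T': array([[-0.01124304,  0.99821228, -0.05870122,  0.46320263],
       [-0.99991164, -0.01163976, -0.00642065,  0.02018238],
       [-0.00709244,  0.05862384,  0.99825495,  1.32756378],
       [ 0.        ,  0.        ,  0.        ,  1.        ]]), 'f': np.float64(428.25243524342267)}
{'clock': 0.1, 'joint_pos': array([-1.32365855e+00,  3.13914521e-01,  4.51079781e-02,  1.30360305e+00,
       -4.33211141e-05,  1.43121475e+00]), 'qvel': array([-2.01810436e-05, -9.34391919e-04,  2.40579884e-03,  4.15761083e-04,
       -7.81188333e-04, -7.00743332e-05]), 'tau': array([ 2.03031828e-03, -4.81725562e+01,  2.99244225e+01,  1.26777560e-02,
       -1.66410614e-04, -1.91381289e-06]), 'tcp_pos': array([ 0.21674466, -0.53211749,  0.24151045]), 'orientation': array([-8.04300141e-04,  9.81363867e-01,  1.92156993e-01, -6.49873923e-05]), 'wrist_force': array([-0.09286226,  0.53965232,  0.49540115]), 'ft_torque': array([ 0.04016729,  0.01510082, -0.05833562]), 'grip_force': 0.0, 'finger_gap': 0.08528485205961937}
```

View pics/top0.png

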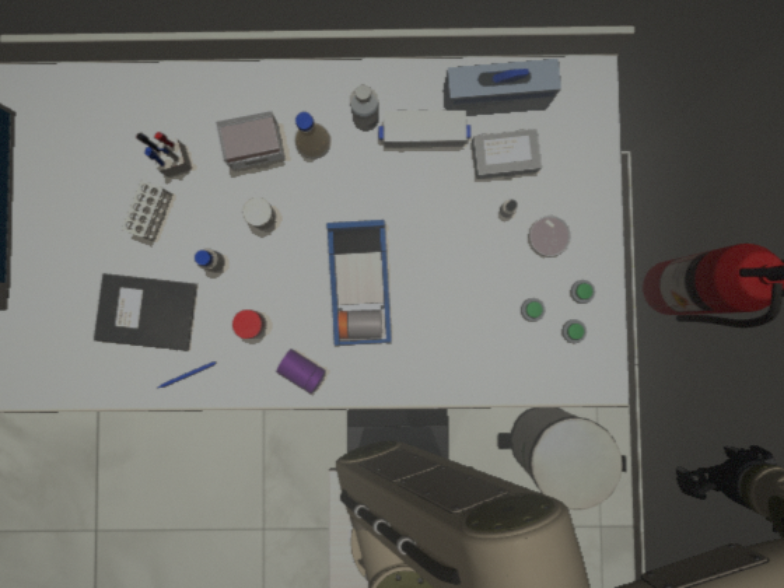

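View pics/scene0.png

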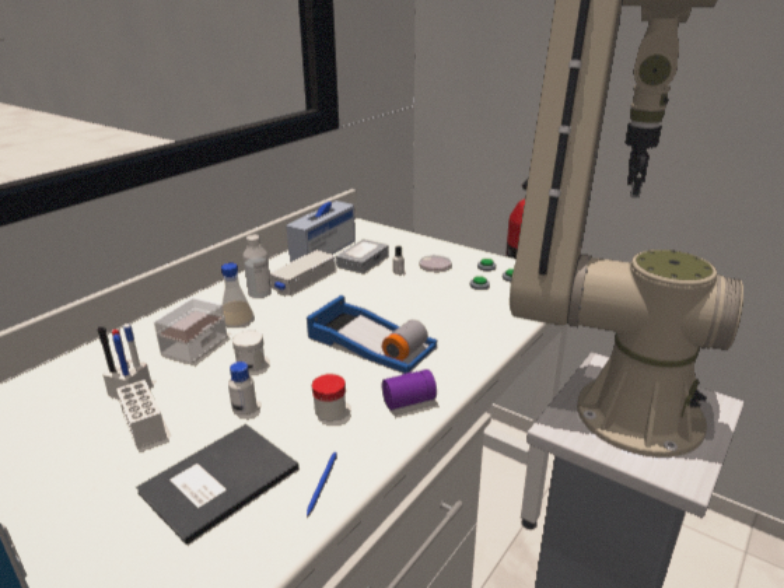

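Top view: the ramp is at (358,283), with its stop at the top (358,225) and the jar on the landing at (360,324). The purple look-alike is at (301,371). Three green buttons are visible at (534,310), (583,291) and (574,331). The one at (534,310) is farthest to the robot's left (image left = +y), so it is the one meant. I'll measure next and confirm it in a crop.

Run:
```python
from h import *
c=cam('top'); im=c['img']; hsv=cv2.cvtColor(im,cv2.COLOR_RGB2HSV)
def comps(c,lo,hi,a=40):
    h=cv2.cvtColor(c['img'],cv2.COLOR_RGB2HSV); m=cv2.inRange(h,lo,hi); n,l,s,ce=cv2.connectedComponentsWithStats(m); return [(ce[i],s[i],(l==i)) for i in range(1,n) if s[i][4]>a]
print('green')
for ce,s,_ in comps(c,(50,80,40),(80,255,255)): print(ce,s[4],onz(c,*ce,0.022))
cs=cam('scene')
print('scene green')
for ce,s,_ in comps(cs,(50,80,40),(80,255,255),15): print(ce,s[4],onz(cs,*ce,0.022))
print('blue')
for ce,s,m in comps(c,(100,100,40),(125,255,255),300):
    if not 220<ce[0]<300: continue
    ys,xs=np.nonzero(m); r=cv2.minAreaRect(np.c_[xs,ys].astype(np.float32)); b=cv2.boxPoints(r); print(r)
    for p in b: print(p,onz(c,*p,0.056)[:2],onz(c,*p,0.014)[:2],onz(c,*p,.02)[:2])
    g=m.astype(np.uint8)
    for row in (175,190,205,220,235): x=np.nonzero(g[row])[0]; print(row,x.min(),x.max(), onz(c,(x.min()+x.max())/2,row,.03)[:2])
print('orange')
for n_,k in(('top',c),('scene',cs)):
  for ce,s,m in comps(k,(5,130,80),(18,255,255)): print(n_,ce,s,onz(k,*ce,0.036))
crop=lambda c,x,y,w,h,f:cv2.resize(c['img'][y:y+h,x:x+w,::-1],None,fx=f,fy=f,interpolation=cv2.INTER_CUBIC)
cv2.imwrite('pics/a.png',np.hstack([crop(c,225,145,70,110,5),crop(c,350,140,90,110,5)]))
```

```text
green
[417.18181818 207.56818182] 88 [ 0.53489714 -0.40394281  0.022     ]
[381.27058824 220.63529412] 85 [ 0.49634688 -0.29370258  0.022     ]
[410.86516854 236.39325843] 89 [ 0.44750845 -0.38213267  0.022     ]
scene green
[347.57142857 186.94285714] 35 [ 0.5296002  -0.39288857  0.022     ]
[363.64705882 194.41176471] 17 [ 0.44978955 -0.36853894  0.022     ]
[342.23684211 199.86842105] 38 [ 0.4922869  -0.28345194  0.022     ]
blue
orange
top [244.57471264 230.74712644] [242 223   6  17  87] [0.47023742 0.12158911 0.036     ]
scene [283.30412371 246.46391753] [273 238  19  19 194] [0.47118304 0.1098498  0.036     ]
```

View pics/a.png

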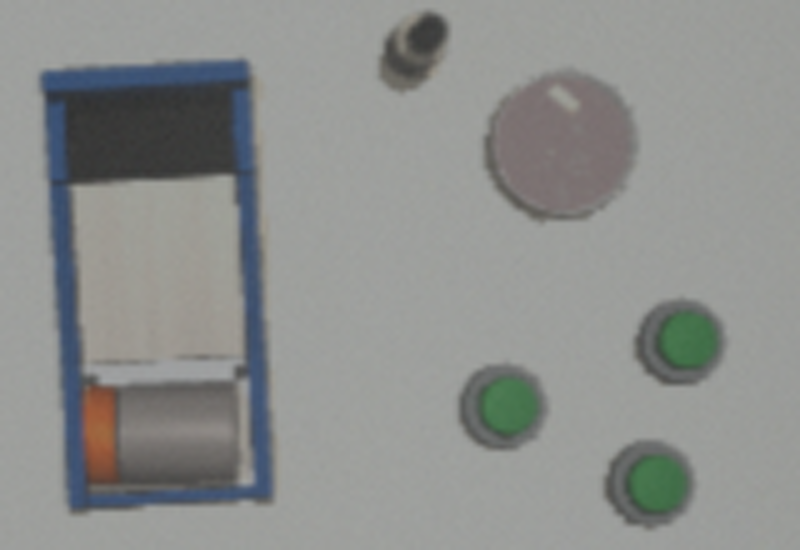

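The crop shows the ramp, its jar with the orange lid to the left, and three buttons. The leftmost is at crop (512,406), i.e. full-image (381,221), and it is confirmed. Next I'll work out the ramp frame from its corners.

Run:
```python
from h import *
c=cam('top')
P=lambda x,y,z:onz(c,225+x/5-.4,145+y/5-.4,z)[:2].round(4)
fl,fr=P(70,510,.014),P(272,498,.014); bl,br=P(41,72,.056),P(248,60,.056)
print(fl,fr,bl,br)
print('widths',np.linalg.norm(fl-fr),np.linalg.norm(bl-br)); f=(fl+fr)/2;b=(bl+br)/2; print('len',np.linalg.norm(b-f))
ex=(b-f)/np.linalg.norm(b-f); yaw=np.arctan2(ex[1],ex[0]); w=(bl-br)+(fl-fr); print('yaw deg',np.degrees(yaw),'from width',np.degrees(np.arctan2(-w[0],w[1])))
O=(f+b)/2-ex*.084; ey=np.array([-ex[1],ex[0]]); print('origin',O)
for n,p in dict(jar=(160,433,.06),slope0=(160,362,.006),slopetop=(152,180,.0254)).items():
    q=P(*p)-O; print(n,P(*p),q@ex,q@ey)
hc=P(503,407,0)
print('R',ex, 'button', onz(c,381.27,220.64,.022), 'seat',O+ex*.172)
for s in (225,): 
    g=onz(c,350+502/5-.4-25*0-70,145+407/5-.4,.010); print('housing',g)
from scipy.spatial.transform import Rotation as Ro
q=env.get_state()['orientation']; print(Ro.from_quat(q,scalar_first=True).as_matrix().round(3))
```

```text
[0.4222 0.1419] [0.4281 0.0183] [0.6852 0.1538] [0.6909 0.0297]
widths 0.12374073702705993 0.12423083353177664
len 0.2631579991184004
yaw deg 2.5373123976859175 from width 2.681250735035237
origin [0.47268235 0.08220632]
jar [0.4684 0.0841] -0.004194321767729205 0.0020814016744121863
slope0 [0.5124 0.0865] 0.039868788754641456 0.0025311694960118165
slopetop [0.6231 0.0894] 0.15058864183762047 0.0005276392907119162
R [0.9990196  0.04426998] button [ 0.49633258 -0.29370042  0.022     ] seat [0.64451373 0.08982076]
housing [ 0.48023732 -0.29227165  0.01      ]
[[ 0.926  0.377 -0.   ]
 [ 0.377 -0.926  0.001]
 [ 0.    -0.001 -1.   ]]
```

```bash
R='[-0.2,0,0,0,-7.16]'
python3 -m jog '[[-0.2,0,0,0,-7],[-0.2,0,0,0,-7],[-0.2,0,0,0,-7],[-0.2,0,0,0,-7],[-0.2,0,0,0,-7]]' 20 >/dev/null
python3 -m jog '[[-0.2,0,0,0,-7],[-0.2,0,0,0,-7],[-0.2,0,0,0,-7],[-0.2,0,0,0,-7],[-0.2,0,0,0,-7]]' >/dev/null
python3 -m jog '[[-0.2,0,0,0,-7],[-0.2,0,0,0,-7],[-0.2,0,0,0,-7],[-0.2,0,0,0,-7],[-0.2,0,0,0,-7]]' >/dev/null
python3 -m jog '[[-0.2,0,0,0,-7],[-0.2,0,0,0,-7],[-0.2,0,0,0,-7],[-0.2,0,0,0,-7],[-0.2,0,0,0,-7]]' >/dev/null
python3 -m jog '[[-0.2,0,0,0,-7],[-0.2,0,0,0,-7],[-0.2,0,0,0,-6.5],[-0.2,0,0,0,0],[-0.2,0,0,0,0]]'
cat >> h.py <<'E'
from scipy.spatial.transform import Rotation as Ro
O=np.array([.4727,.0822]); yaw=np.radians(2.6); ex=np.array([np.cos(yaw),np.sin(yaw)]); ey=np.array([-ex[1],ex[0]])
def where():
    s=env.get_state(); p=s['tcp_pos']; R=Ro.from_quat(s['orientation'],scalar_first=True).as_matrix()
    d=p[:2]-O; print('t %.2f'%s['clock'],'tcp',p.round(4),'ramp x %.4f y %.4f z %.4f'%(d@ex,d@ey,p[2]),'yaw %.2f'%np.degrees(np.arctan2(R[1,0],R[0,0])),'Rz',R[:,2].round(3),'F',s['wrist_force'].round(1),'gap %.4f'%s['finger_gap'],'j',s['joint_pos'].round(2)); return p,R
E
python3 -c "
from h import *
p,R=where(); print(env.tip_extent)
t=np.r_[O+ex*-.08,.20]; print('to go tool',R.T@(t-p))"
```

```text
clock: 2.33
tcp_pos: [0.2169, -0.5325, 0.2422]
orientation: [-0.0, -0.022, 1.0, 0.0]
wrist_force: [-0.6, 0.7, 0.6]
finger_gap: 0.051
grip_force: 0.0
t 2.33 tcp [ 0.2169 -0.5325  0.2422] ramp x -0.2834 y -0.6025 z 0.2422 yaw -177.52 Rz [-0.  0. -1.] F [-0.6  0.7  0.6] gap 0.0510 j [-1.32  0.31  0.05  1.3  -0.   -1.37]
0.011
to go tool [-0.20216016  0.60287181  0.04228946]
```

```bash
python3 -m jog '[[-0.2,-0.018,0.03,0,0],[-0.2,-0.018,0.03,0,0],[-0.2,-0.018,0.03,0,0],[-0.2,-0.018,0.03,0,0],[-0.2,-0.018,0.03,0,0]]' >/dev/null
python3 -m jog '[[-0.2,-0.018,0.03,0,0],[-0.2,-0.018,0.03,0,0],[-0.2,-0.018,0.03,0,0],[-0.2,-0.018,0.03,0,0],[-0.2,-0.018,0.03,0,0]]' >/dev/null
python3 -m jog '[[-0.2,-0.002,0.03,0.004,0],[-0.2,-0.002,0.03,0.004,0],[-0.2,-0.002,0.03,0.004,0],[-0.2,-0.002,0.03,0.004,0],[-0.2,-0.002,0.03,0.004,0]]' >/dev/null
python3 -m jog '[[-0.2,-0.002,0.03,0.004,0],[-0.2,-0.002,0.03,0.004,0],[-0.2,-0.002,0.03,0.004,0],[-0.2,-0.002,0.03,0.004,0],[-0.2,-0.002,0.03,0.004,0]]' >/dev/null
python3 -m jog '[[-0.2,0,0,0,0],[-0.2,0,0,0,0]]' >/dev/null
python3 -c "
from h import *
p,R=where()
t=np.r_[O+ex*-.065,.043]; print('to go tool',R.T@(t-p))"
```

```text
t 4.17 tcp [0.3884 0.0774 0.2022] ramp x -0.0844 y -0.0009 z 0.2022 yaw -177.25 Rz [-0. -0. -1.] F [0.3 0.  0.4] gap 0.0512 j [-0.01 -0.01 -0.44  1.14 -0.   -0.05]
to go tool [-0.01945971  0.00093094  0.15915029]
```

```bash
python3 -m jog '[[-0.2,0,0.001,0.03,0],[-0.2,0,0,0.03,0],[-0.2,0,0,0.03,0],[-0.2,0,0,0.03,0],[-0.2,0,0,0.025,0]]' >/dev/null
python3 -m jog '[[-0.2,0,0,0.015,0],[-0.2,0,0,0.006,0],[-0.2,0,0,0,0],[-0.2,0,0,0,0]]' >/dev/null
python3 -c "
from h import *
where()
a=cam('scene')['img'][190:290,190:340,::-1];cv2.imwrite('pics/b.png',cv2.resize(a,None,fx=5,fy=5,interpolation=2))"
```

```text
t 4.92 tcp [0.3893 0.0764 0.0368] ramp x -0.0835 y -0.0020 z 0.0368 yaw -177.45 Rz [ 0. -0. -1.] F [-0.6  0.1  0.2] gap 0.0511 j [-0.01  0.16 -0.71  0.7  -0.   -0.05]
```

View pics/b.png

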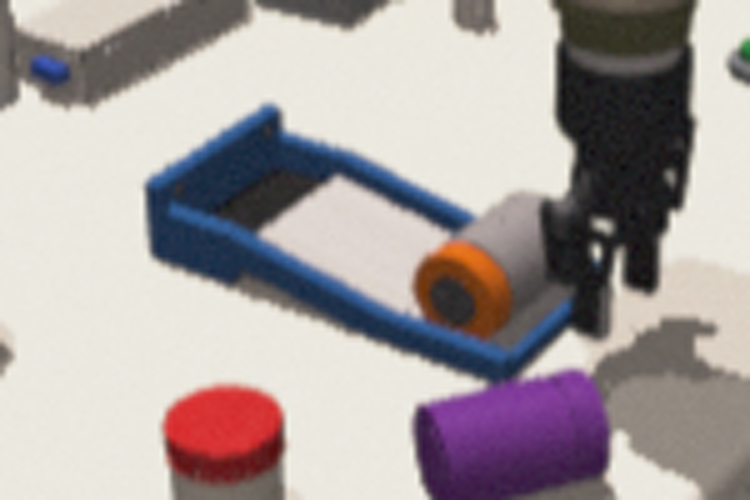

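The crop shows both fingertips behind the front lip (tips near (595,325) and (640,285)), clear of the jar and the purple can. I'll advance to contact.

```bash
python3 -m jog '[[-0.2,-0.006,0.001,0,0],[-0.2,-0.006,0.001,0,0],[-0.2,-0.006,0,0,0],[-0.2,-0.006,0,0,0],[-0.2,-0.004,0,0,0]]'|grep force
python3 -m jog '[[-0.2,-0.003,0,0,0],[-0.2,-0.003,0,0,0],[-0.2,-0.003,0,0,0],[-0.2,-0.003,0,0,0],[-0.2,-0.003,0,0,0]]'|grep wrist
python3 -m jog '[[-0.2,-0.003,0,0,0],[-0.2,-0.003,0,0,0],[-0.2,-0.003,0,0,0],[-0.2,-0.003,0,0,0],[-0.2,-0.003,0,0,0]]'|grep wrist
cat >> h.py <<'E'
def jar(z):
    # jar centre in ramp coords from lid blob & grey body is seen obliquely: use orange lid in top view at height z
    c=cam('top'); h=cv2.cvtColor(c['img'],cv2.COLOR_RGB2HSV); m=cv2.inRange(h,(5,110,60),(20,255,255)); m[:140]=0;m[:,:225]=0;m[:,290:]=0
    ys,xs=np.nonzero(m); print('n',len(xs),end=' ')
    if len(xs):
        d=onz(c,xs.mean(),ys.mean(),z)[:2]-O; print('lid ramp x %.4f y %.4f'%(d@ex,d@ey))
E
python3 -c "
from h import *
where(); jar(.06)"
```

```text
wrist_force: [-0.9, 0.1, 0.5]
grip_force: 0.0
wrist_force: [0.4, 0.2, -0.3]
wrist_force: [-0.7, -0.1, 0.6]
t 6.22 tcp [0.4469 0.0817 0.0363] ramp x -0.0257 y 0.0007 z 0.0363 yaw -177.34 Rz [ 0. -0. -1.] F [-0.7 -0.1  0.6] gap 0.0515 j [ 0.    0.26 -0.58  0.73 -0.   -0.04]
n 22 lid ramp x 0.0379 y 0.0358
```

```bash
cat >> h.py <<'E'
def jars(z=.036):
    c=cam('scene'); h=cv2.cvtColor(c['img'],cv2.COLOR_RGB2HSV); m=cv2.inRange(h,(5,130,80),(18,255,255))
    n,l,s,ce=cv2.connectedComponentsWithStats(m); i=1+s[1:,4].argmax(); d=onz(c,*ce[i],z)[:2]-O
    print('scene lid n',s[i][4],ce[i],'ramp x %.4f y %.4f'%(d@ex,d@ey), 'base -0.0000 .0277'); return c
E
python3 -c "
from h import *
c=jars()
a=c['img'][190:290,190:340,::-1];cv2.imwrite('pics/c.png',cv2.resize(a,None,fx=5,fy=5,interpolation=2))
d=np.array([.4712,.1098])-O; print(d@ex,d@ey)"
```

```text
scene lid n 191 [277.2408377  244.19371728] ramp x 0.0216 y 0.0270 base -0.0000 .0277
-0.0002464373823186691 0.027639632208417607
```

View pics/c.png

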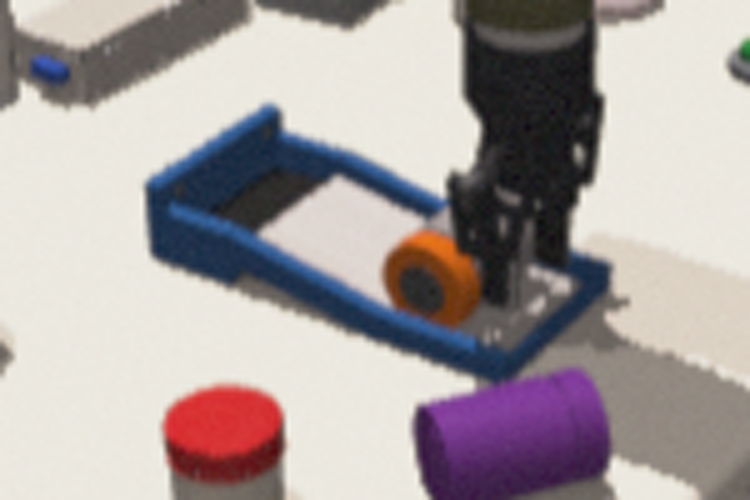

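The crop shows the jar square in the channel at crop (430,280), with the fingers directly behind it, about 21 mm further on. I'll keep pushing.

```bash
python3 -m jog '[[-0.2,-0.003,0,0,0],[-0.2,-0.003,0,0,0],[-0.2,-0.003,0,0,0],[-0.2,-0.003,0,0,0],[-0.2,-0.003,0,0,0]]'|grep wrist
python3 -m jog '[[-0.2,-0.003,0,0,0],[-0.2,-0.003,0,0,0],[-0.2,-0.003,0,0,0],[-0.2,-0.003,0,-0.0005,0],[-0.2,-0.003,0,-0.0005,0]]'|grep wrist
python3 -m jog '[[-0.2,-0.003,0,-0.0005,0],[-0.2,-0.003,0,-0.0005,0],[-0.2,-0.003,0,-0.0005,0],[-0.2,-0.003,0,-0.0005,0],[-0.2,-0.003,0,-0.0005,0]]'|grep wrist
python3 -c "
from h import *
where(); jars(.045); jar(.065)"
```

```text
wrist_force: [-0.8, 0.2, 0.4]
wrist_force: [-1.4, -0.5, 1.1]
wrist_force: [-1.9, -0.3, 0.5]
t 7.57 tcp [0.4919 0.0839 0.0399] ramp x 0.0192 y 0.0008 z 0.0399 yaw -177.34 Rz [ 0. -0. -1.] F [-1.9 -0.3  0.5] gap 0.0514 j [ 0.01  0.33 -0.47  0.77 -0.   -0.04]
scene lid n 187 [265.58823529 239.22459893] ramp x 0.0580 y 0.0345 base -0.0000 .0277
n 0
```

```bash
python3 -m jog '[[-0.2,-0.003,0,-0.0005,0],[-0.2,-0.003,0,-0.0005,0],[-0.2,-0.003,0,-0.0005,0],[-0.2,-0.003,0,-0.0005,0],[-0.2,-0.003,0,-0.0005,0]]'|grep wrist
python3 -m jog '[[-0.2,-0.003,0,-0.0005,0],[-0.2,-0.003,0,-0.0005,0],[-0.2,-0.003,0,-0.0005,0],[-0.2,-0.003,0,-0.0005,0],[-0.2,-0.003,0,-0.0005,0]]'|grep wrist
python3 -m jog '[[-0.2,-0.003,0,-0.0005,0],[-0.2,-0.003,0,-0.0005,0],[-0.2,-0.003,0,-0.0005,0],[-0.2,-0.003,0,-0.0005,0],[-0.2,-0.003,0,-0.0005,0]]'|grep wrist
python3 -c "
from h import *
where(); jars(.053); jar(.08)"
```

```text
wrist_force: [-2.2, -0.0, 0.7]
wrist_force: [-3.1, -0.2, 1.6]
wrist_force: [-2.2, -0.0, 1.5]
t 8.92 tcp [0.5368 0.086  0.0473] ramp x 0.0643 y 0.0008 z 0.0473 yaw -177.34 Rz [ 0. -0. -1.] F [-2.2 -0.   1.5] gap 0.0511 j [ 0.01  0.39 -0.35  0.83 -0.   -0.04]
scene lid n 188 [252.63829787 232.50531915] ramp x 0.1054 y 0.0346 base -0.0000 .0277
n 0
```

```bash
python3 -m jog '[[-0.2,-0.003,0,-0.0005,0],[-0.2,-0.003,0,-0.0005,0],[-0.2,-0.003,0,-0.0005,0],[-0.2,-0.003,0,-0.0005,0],[-0.2,-0.003,0,-0.0005,0]]'|grep wrist
python3 -m jog '[[-0.2,-0.003,0,-0.0005,0],[-0.2,-0.003,0,-0.0005,0],[-0.2,-0.003,0,-0.0005,0],[-0.2,-0.003,0,-0.0005,0],[-0.2,-0.003,0,-0.0005,0]]'|grep wrist
python3 -m jog '[[-0.2,-0.003,0,-0.0005,0],[-0.2,-0.003,0,-0.0005,0],[-0.2,-0.003,0,-0.0005,0],[-0.2,-0.003,0,0,0],[-0.2,-0.003,0,0,0]]'|grep wrist
python3 -c "
from h import *
where(); jars(.048); jar(.08)"
```

```text
wrist_force: [-1.9, -0.4, 0.9]
wrist_force: [-2.1, -0.5, 1.9]
wrist_force: [0.8, -0.5, 0.6]
t 10.27 tcp [0.5824 0.0881 0.0539] ramp x 0.1099 y 0.0009 z 0.0539 yaw -177.33 Rz [ 0.001  0.    -1.   ] F [ 0.8 -0.5  0.6] gap 0.0514 j [ 0.01  0.46 -0.22  0.89  0.   -0.03]
scene lid n 179 [240.51955307 226.59776536] ramp x 0.1638 y 0.0194 base -0.0000 .0277
n 0
```

```bash
python3 -m jog '[[-0.2,0,0,0,0],[-0.2,0,0,0,0],[-0.2,0,0,0,0],[-0.2,0.002,0,0,0],[-0.2,0.003,0,0,0]]'|grep wrist
python3 -c "
from h import *
where(); c=jars(.048)
a=c['img'][170:270,170:320,::-1];cv2.imwrite('pics/d.png',cv2.resize(a,None,fx=5,fy=5,interpolation=2))"
```

```text
wrist_force: [-0.1, -0.2, 0.0]
t 10.78 tcp [0.5765 0.0878 0.0538] ramp x 0.1039 y 0.0009 z 0.0538 yaw -177.34 Rz [ 0. -0. -1.] F [-0.1 -0.2  0. ] gap 0.0516 j [ 0.01  0.45 -0.24  0.88 -0.   -0.03]
scene lid n 160 [235.63125 225.83125] ramp x 0.1796 y 0.0238 base -0.0000 .0277
```

View pics/d.png

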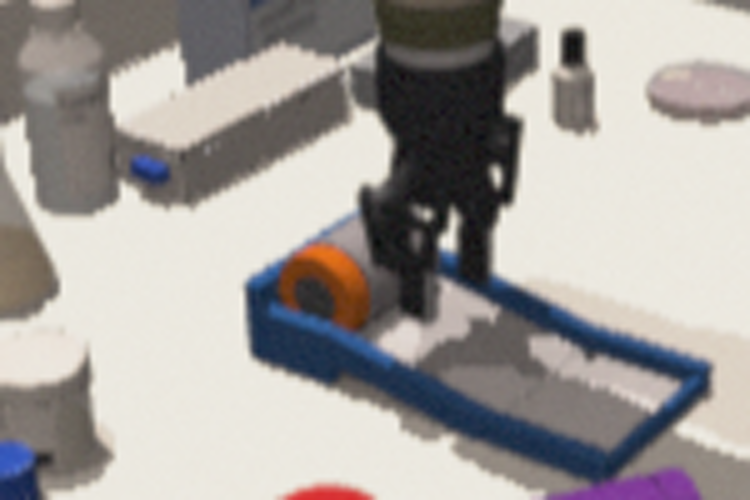

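The crop shows the jar lying in the dark seat against the blue stop, lid at crop (320,285), with the fingers clear of it. I'll back off, rise, close the fingers and go to the button.

```bash
python3 -m jog '[[-0.2,0.01,0,-0.003,0],[-0.2,0.015,0,-0.03,0],[-0.2,0.015,0,-0.03,0],[-0.2,0,0,-0.03,0],[-0.2,0,0,-0.03,0]]'>/dev/null
python3 -m jog '[[1,0,0,-0.015,0],[1,0,-0.035,0,0],[1,0,-0.035,0,0],[1,0,-0.035,0,0],[1,0,-0.035,0,0]]'>/dev/null
python3 -m jog '[[1,0,-0.035,0,0],[1,0,-0.035,0,0],[1,0,-0.035,0,0],[1,0,-0.035,0,0],[1,0,-0.035,0,0]]'>/dev/null
python3 -m jog '[[1,0,-0.035,0,0],[1,0,-0.015,0,0],[1,0,0,0,0],[1,0,0,0,0]]'>/dev/null
python3 -c "
from h import *
p,R=where(); jar(.07)
t=np.array([.4963,-.2937,.06]); print('to go',R.T@(t-p))"
```

```text
t 12.42 tcp [ 0.5527 -0.2787  0.1915] ramp x 0.0635 y -0.3642 z 0.1915 yaw -177.43 Rz [-0.001  0.001 -1.   ] F [-0.2  0.6 -0. ] gap 0.0000 j [-0.6   0.42  0.07  1.23  0.   -0.64]
n 104 lid ramp x 0.1721 y 0.0365
to go [ 0.05690563 -0.01255069  0.1315689 ]
```

```bash
python3 -m jog '[[1,0.025,-0.0065,0,0],[1,0.025,-0.006,0.02,0],[1,0.007,0,0.035,0],[1,0,0,0.035,0],[1,0,0,0.03,0]]'>/dev/null
python3 -m jog '[[1,0,0,0.01,0],[1,0,0,0,0],[1,0,0,0,0]]'>/dev/null
python3 -c "
from h import *
p,R=where()
t=np.array([.4963,-.2937,.06]); print('to go',R.T@(t-p))
a=cam('scene')['img'][150:230,290:410,::-1];cv2.imwrite('pics/e.png',cv2.resize(a,None,fx=6,fy=6,interpolation=2))"
```

```text
t 13.13 tcp [ 0.4975 -0.2928  0.0626] ramp x 0.0078 y -0.3757 z 0.0626 yaw -177.25 Rz [-0.  0. -1.] F [-0.3 -0.3  0.1] gap 0.0002 j [-0.67  0.43 -0.24  0.9   0.   -0.72]
to go [ 0.00126939 -0.00086538  0.00257315]
```

View pics/e.png

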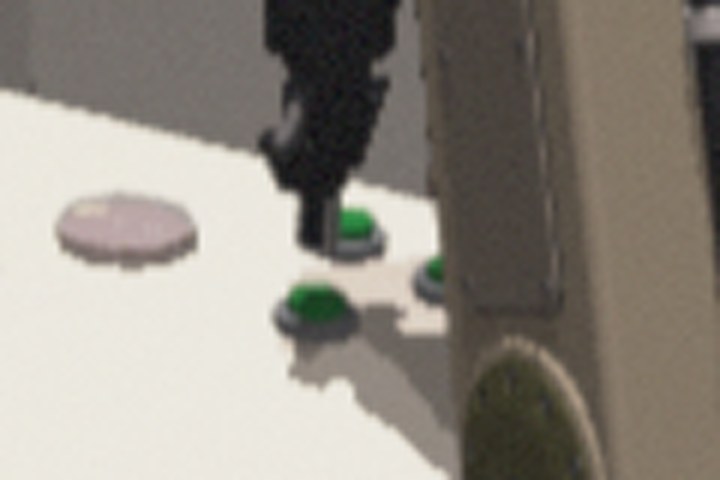

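The crop shows the closed tip at (318,248), in line with and above the leftmost button at (318,300). I'll press it.

```bash
python3 -m jog '[[1,0.001,-0.001,0.014,0],[1,0,0,0.01,0],[1,0,0,0.005,0],[1,0,0,0.002,0],[1,0,0,0.002,0]]'|grep -E "wrist|tcp"
python3 -m jog '[[1,0,0,0.002,0],[1,0,0,0,0]]'|grep -E "wrist|tcp"
python3 -m jog '[[1,0,0,0.001,0],[1,0,0,0,0],[1,0,0,0,0]]'|grep -E "wrist|tcp"
```

```text
tcp_pos: [0.4967, -0.2949, 0.0295]
wrist_force: [-0.3, 0.8, 3.9]
tcp_pos: [0.4966, -0.295, 0.0273]
wrist_force: [0.9, 1.3, 4.4]
tcp_pos: [0.4966, -0.2949, 0.027]
wrist_force: [-1.2, 2.2, 8.6]
```

The force of 8.6 N exceeds the 5 N needed, so the button is fully down. I'll retreat and check.

```bash
python3 -m jog '[[1,0,0,-0.005,0],[1,0,0,-0.02,0],[1,0,0,-0.03,0],[1,0,0,-0.03,0],[1,0,0,-0.03,0]]'>/dev/null
python3 -m jog '[[1,0,0,-0.03,0],[1,0,0,0,0],[1,0,0,0,0],[1,0,0,0,0],[1,0,0,0,0]]'|grep -E "wrist|tcp"
python3 -c "
from h import *
jar(.07); jars(.048); c=cam('top'); cv2.imwrite('pics/f.png',cv2.resize(c['img'][100:300,130:450,::-1],None,fx=2.4,fy=2.4))"
```

```text
tcp_pos: [0.4953, -0.2943, 0.1692]
wrist_force: [-0.4, 1.1, 0.0]
n 103 lid ramp x 0.1724 y 0.0365
scene lid n 161 [235.62732919 225.83850932] ramp x 0.1796 y 0.0238 base -0.0000 .0277
```

View pics/f.png

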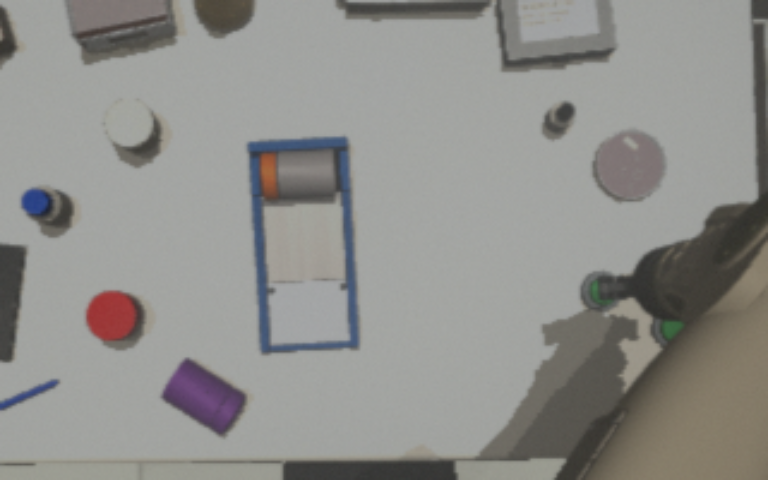

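The jar lies square in the seat at (300,173). The bystanders are undisturbed and the arm is clear of everything, so I'll hand in.

```bash
python3 -c "
from workcell import env
print(env.hand_in())"
```

```text
the job is handed in; nothing more can be done
None
```

The jar was pushed up the ramp into its seat, the leftmost start button was pressed and released, and the job was handed in with the arm clear; the hand-in gave no verdict.

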